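# Stow the brush and open the cleaner bottle's safety cap

### The job

Get the cleaning caddy ready: first lay the scrubbing brush flat in the caddy's shaped compartment, with its head in the wide bay beside the bottle, and let go of it. Then open the cleaner bottle without forcing it: push its red safety cap down, turn it counterclockwise while it is pushed down until it is free, and lift it straight up. Finish while still holding the cap upright and still in the gripper, about 10 cm above the bottle's mouth, and leave the tumbler, the orange pot and the little steel bowl where they stand.

Things in the scene. Friction and masses are not known exactly. Their poses are not given: they have to be found in the camera images.
- caddy: Grey cleaning caddy fixed to the worktop: base plate 100 x 290 mm, 6 mm thick; origin at the centre of its underside, x across, y along, z up. At y = -90 mm a white square bottle with a blue band (62 x 62 mm, 95 mm high, then a 45 mm wide collar up to 111 mm) is clamped in a socket and cannot turn. At y = -40 to +130 mm is the brush compartment, walls 12 mm high, 4 mm thick.
- bottle_mouth (a point): Centre of the top of the bottle's neck, 141.5 mm above the worktop, on the bottle's axis; axes as the caddy's. The neck (34 mm diameter) carries lugs out to 48 mm diameter with 4 mm deep pockets for the cap's two inner lugs: pulling or turning alone does not free the cap. It must be pushed down 5 to 8 mm and turned while down.
- spring_disc (a joint): Sprung disc on the neck that pushes the cap up; 0 = cap locked at rest, grows (m) as the cap is pushed down. About 4 N at 0, 0.9 N more per mm, hard stop of the cap at about 8.5 mm. -3 mm with the cap off. The cap must be down by more than 4 mm to turn.
- brush_bay (a point): On the compartment floor (6 mm above the worktop), caddy x = 0, y = +45 mm; axes as the caddy's. The stowed brush has its origin here, head towards the bottle (brush x along this -y). Bay 42 mm wide from y = -81 to -20 mm (head), 28 mm wide from -20 to +81 mm (handle). From y = -10 to +50 mm the side walls are cut away to the floor, for fingers beside the handle.
- safety_cap: Red ribbed round cap on the bottle, 56 mm across, 30 mm high, 35 g; origin at the centre of its underside, z up. Locked: origin 17.5 mm below bottle_mouth, x along the caddy's x; nothing but the neck within 12 mm below it. Push down 5 to 8 mm, turn counterclockwise from above about 75 to 90 degrees (free from 60 to 135), then lift straight off. Grip across it at any yaw.
- brush: Blue scrubbing brush, 150 mm long, 60 g, lying on the worktop bristles down; origin on its underside at mid length, x along it towards the head, z up. Handle 16 mm wide, 16 mm high, from x = -75 to +28 mm; head 30 mm wide, 17 mm high, from +28 to +75 mm. Put away, it is best held at x = -20 mm, where the compartment's walls are cut away.
- brush_head (a point): Underside of the brush's head, 51.5 mm from the brush's origin along its x.
- steel_tumbler: Steel tumbler, 71 mm across, 104 mm high, origin at the centre of its underside; leave it alone.
- clay_orange_pot: Round orange jar with pink lid, 78 mm across, 65 mm high, origin at the centre of its underside; leave it alone.
- katori: Small steel bowl, 80 mm across, 34 mm high, origin at the centre of its underside; leave it alone.
Things that resemble listed ones, but are neither listed nor needed, are in the scene too. There is more than one size of the safety_cap; the job needs the smallest. Of the things shaped like the brush, the blue one is meant.

How it is judged (in metres and radians):
On the way, in this order (a step that is already met when the one before it is completed fails the run):
1. the brush lies flat in its compartment, head beside the bottle, released (z of brush in the frame of brush_bay between -0.004 and 0.006 m and x of brush in the frame of brush_bay between -0.012 and 0.012 m and y of brush in the frame of brush_bay between -0.014 and 0.014 m and y of brush_head in the frame of brush_bay below -0.03 m and angle between brush's own z axis and vertical below 0.1 rad and contact force between brush and the fingers below 0.1 N), for 0.2 s.
2. the cap, still locked, is pushed down by at least 3 mm (z of safety_cap in the frame of bottle_mouth below -0.0205 m and angle between the x axis of safety_cap and the x axis of caddy, either way round below 0.3 rad).
3. the cap has been turned free, still down on the bottle (angle between the x axis of safety_cap and the x axis of caddy, either way round above 0.85 rad and z of safety_cap in the frame of bottle_mouth below -0.008 m), for 0.1 s.
At the end, for the whole second after the job is handed in: The gripper holds the cap upright (14 degrees), still, touching nothing else, its underside 50 to 180 mm above the bottle mouth and within 35 mm of its axis; the brush lies released, flat on its compartment floor (6 mm; 12 mm across, 14 mm along), head at the bottle end (all of step 1 and z of safety_cap in the frame of bottle_mouth between 0.05 and 0.18 m and horizontal distance between safety_cap and bottle_mouth below 0.035 m and angle between safety_cap's own z axis and vertical below 0.25 rad and contact force between safety_cap and the fingers above 1 N and contact force between safety_cap and caddy below 0.1 N and linear speed of safety_cap below 0.03 m/s); the arm keeps its last pose, push and grip.
It fails at once if the tumbler was pushed out of its place (more than 30 mm) (distance of steel_tumbler from where it was at the start of the episode above 0.03 m).
It fails at once if the orange pot was pushed out of its place (more than 30 mm) (distance of clay_orange_pot from where it was at the start of the episode above 0.03 m).
It fails at once if the steel bowl was pushed out of its place (more than 30 mm) (distance of katori from where it was at the start of the episode above 0.03 m).
It fails at once if the cap was forced on the bottle (over 60 N) (contact force between safety_cap and caddy above 60 N).
It also fails if it takes over 48 s, if anything falls off the work surface, if the arm or the gripper's body presses on something with over 40 N, if the wrist force passes 120 N, or if a joint passes its speed limit or range.

### The arm

A 6-joint arm with a two-finger parallel gripper is mounted at the origin on a cart in front of the work surface, level with it; the furniture and walls round the work are solid. World frame = base frame: x ahead of the robot, y to its left, z up, the work surface at z = 0. Lengths are in mm, angles in rad, forces in N, time in s.
With the tool pointing down it reaches from about 400 to 925 mm from the base axis. Payload 12.5 kg.
Tool frame: the origin (TCP) lies at the very end of the fingers, on their centre line; the grasp point (between the pads) lies 19 mm behind it; z points along the fingers, y is the direction in which the jaws open and shut (so a half turn about z gives the same grasp; the last joint's range is limited). The gripper opens to 95 mm and grips with 3 to 60 N. Pads are 20 mm wide; open, the fingers measure 119 mm over their backs; the gripper's body (75 mm by 180 mm) begins 59 mm behind the grasp point.
Start: joints at [1.121, 0.491, 1.559, -0, 1.092, -0.106], TCP at [210.651, 588.45, 214.661] pointing down, gripper open.
Joint ranges: [-3.1, 3.1], [-0.84, 2.19], [0.05, 2.79], [-1.13, 4.28], [0.06, 2.93], [-2.69, 2.69]. Speed limits (rad/s): [2.22, 2.22, 2.79, 3.14, 3.14, 3.14].

### API

Orientations are given as [roll, pitch, yaw] about the fixed x, y, z axes, in that order (R = Rz(yaw) Ry(pitch) Rx(roll)).
In Python, from cell import env, read_camera, get_calibration gives the robot as it stands.
- The arm moves only by the tool arm_command, never from a script. Its argument "targets" is a list of rows, each a list of 3 entries, a list of its own where there are three numbers: the turn, a rotation vector about the tool's x, y, z in rad, then the shift along the tool's x, y, z in m, then the closure in counts, from 0 (fully open) to 255 (shut). In form: [[[rx, ry, rz], [tx, ty, tz], fingers], ...]. A call has 1 to 8 rows; each row is the pose to reach, as a shift and turn from the pose commanded when the call began, along the tool's axes at that moment; what a row does not reach only later rows make up. A row lasts 1/10 s, in which the tool goes at most 50 mm and 8.59 degrees, less where a joint would pass 70% of its speed; a pose out of reach is approached as far as the arm can. A call with a gripper value outside its range is refused whole. The fingers move at their own pace and stop on an object; the grip force is fixed at half the most. Time passes only in rows, so rows that repeat a pose let the fingers close. It gives the time, the measured TCP pose, the force and the opening at its end, in the units of the state.
- env.state(): the state, without advancing time (a new reading comes with each control period).
- read_camera(name): name is "scene" or "top" or "wrist"; returns (picture, depth): 480x640x3 uint8, blue, green, red; 480x640 float32, mm along the optical axis (not along the pixel's ray), 0 where there is no reading.
- get_calibration(name): a dict with "vfov" (degrees; the focal length in pixels is half the picture's height over the tangent of half this angle, whatever the lens; pixels are square), "cx", "cy" (the principal point, pixels), "world_from_camera" (4x4, takes a point from camera to world coordinates). Camera axes: x right, y down, z forward; pixel columns grow to the right and rows downward; lengths in mm; the calibration is good to about 2 mm. A picture is of the moment at which its call begins: read the wrist's pose just before it. get_calibration takes no time and is no camera call; for the wrist camera it gives the pose at the moment of the call.
- env.job_done(): hands the job in, once; it reports no verdict.
The state is a dict: "t": time; "joints": joint angles; "qvel": joint speeds; "tau": joint torques, N m; "eef_pos": TCP position; "tcp_rot": TCP orientation; "ft_force": force on the tool from outside, world axes, zero at the start; "moment": the same for the moment, N m; "opening": opening from 0.0 (shut) to 1.0 (fully open).
Only numpy, scipy, OpenCV 4.12 (cv2) and the standard library are available. Lean on these libraries where they do the work, as an engineer would, in place of code of your own. Each camera call takes 0.05 s, during which the arm holds its last target.

## Working session

There is one attempt and no reset: what is moved stays moved. The work goes in short steps, Python scripts to look and compute and a tool call to move; the robot and the scene stay as the last step left them, time stands still between calls to the robot, and variables do not carry over. Pictures are saved under pics/ and viewed, and the job is handed in when it is done.

Besides the shell and the picture viewer there is one more tool, called after "Request:" by a JSON object that holds its "op" and its "data". arm_command: Moves the arm, as the interface text tells. Its arguments: {"type":"object","properties":{"targets":{"type":"array"}},"required":["targets"]}

```bash
ls; mkdir -p pics
python3 - <<'E'
from cell import env, read_camera, get_calibration
import cv2, numpy as np
print(env.state())
for n in ("scene","top","wrist"):
    c=get_calibration(n); print(n,c)
    p,d=read_camera(n); cv2.imwrite(f"pics/{n}0.png",p); np.savez(f"pics/{n}0.npz",p=p,d=d,M=np.array(c["world_from_camera"]),v=c["vfov"],cx=c["cx"],cy=c["cy"])
E
```

```text
pics
{'t': 0.0, 'joints': array([ 1.12138409e+00,  4.91536555e-01,  1.55946376e+00, -2.06635798e-05,
        1.09170086e+00, -1.05639700e-01]), 'qvel': array([-3.62250659e-05, -2.08490096e-03, -7.84962866e-06, -4.96255239e-04,
       -1.05077179e-03, -2.34334259e-04]), 'tau': array([ 4.83421627e-04, -6.12661314e+01, -2.58164424e+01,  6.91550947e-02,
        4.85147769e-02, -8.25104780e-05]), 'eef_pos': array([210.54726107, 588.20024088, 214.07111451]), 'tcp_rot': array([-3.14048838e+00, -9.86614480e-05,  2.79782960e+00]), 'ft_force': array([-0.46277687, -0.512148  , -0.6310763 ]), 'moment': array([ 0.03059629, -0.02583479, -0.01838484]), 'opening': 0.9995849996797904}
scene {'vfov': 47.28424447512377, 'cx': 323.3632007688748, 'cy': 240.40811463842206, 'world_from_camera': array([[ 6.35672848e-01, -4.60155705e-01,  6.19819940e-01,
        -5.45473747e+02],
       [-7.71785223e-01, -3.95846823e-01,  4.97647328e-01,
        -6.72916476e+02],
       [ 1.63584971e-02, -7.94708764e-01, -6.06770451e-01,
         1.21499884e+03],
       [ 0.00000000e+00,  0.00000000e+00,  0.00000000e+00,
   
[... 220 characters left out ...]
  [-9.99895772e-01,  1.43496707e-02,  1.59117566e-03,
         2.23440300e+02],
       [-4.18965249e-03, -1.82924214e-01, -9.83118090e-01,
         1.41894155e+03],
       [ 0.00000000e+00,  0.00000000e+00,  0.00000000e+00,
         1.00000000e+00]])}
wrist {'vfov': 70.53786406544978, 'cx': 314.02754450590027, 'cy': 237.97374563702243, 'world_from_camera': array([[ 3.36416665e-01,  9.10908905e-01,  2.38890757e-01,
         1.43552600e+02],
       [ 9.41711930e-01, -3.24988565e-01, -8.69544300e-02,
         6.13041234e+02],
       [-1.57080051e-03,  2.54219195e-01, -9.67145353e-01,
         3.84962400e+02],
       [ 0.00000000e+00,  0.00000000e+00,  0.00000000e+00,
         1.00000000e+00]])}
```

View pics/scene0.png

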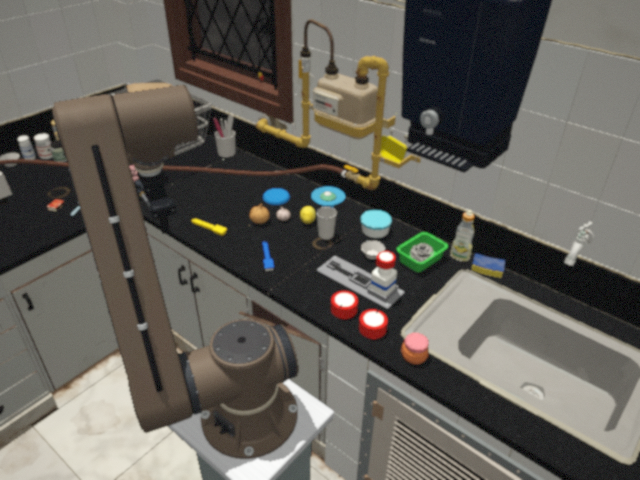

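View pics/top0.png

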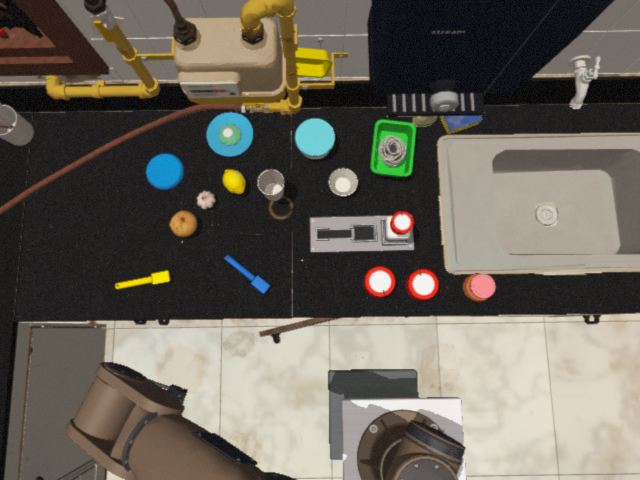

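View pics/wrist0.png

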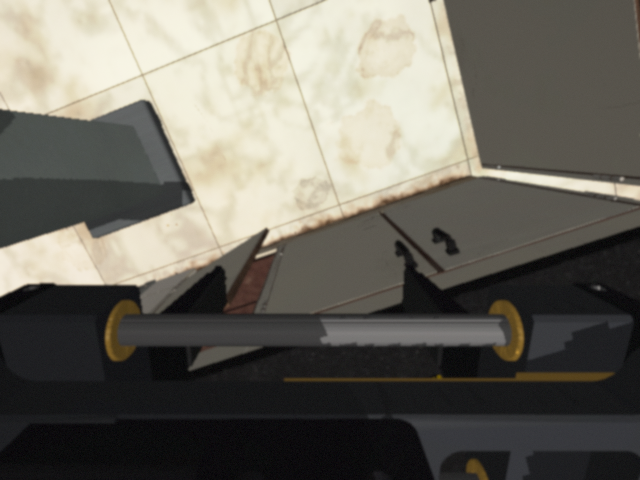

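The scene view shows the blue brush at (267,257), and the caddy with the capped bottle at about (385,275). The top view shows the brush at (247,275), the caddy at (362,234), the cap on the bottle at (402,222) and the pot at (480,287). Both larger caps stand on the worktop. Next I'll measure these.

```bash
cat > h.py <<'E'
import numpy as np, cv2
def load(n):
    z=np.load(f"pics/{n}.npz"); return z["p"],z["d"],z["M"],float(z["v"]),float(z["cx"]),float(z["cy"])
def ray(cam,uv):
    p,d,M,v,cx,cy=cam; f=p.shape[0]/2/np.tan(np.radians(v)/2)
    uv=np.atleast_2d(uv).astype(float)
    r=np.c_[(uv[:,0]-cx)/f,(uv[:,1]-cy)/f,np.ones(len(uv))]@M[:3,:3].T
    return M[:3,3],r
def plane(cam,uv,z):
    o,r=ray(cam,uv); return o+r*((z-o[2])/r[:,2])[:,None]
def depthpt(cam,uv):
    o,r=ray(cam,uv); uv=np.atleast_2d(uv).astype(int); return o+r*cam[1][uv[:,1],uv[:,0]][:,None]
def tri(c1,u1,c2,u2):
    o1,r1=ray(c1,u1);o2,r2=ray(c2,u2);r1=r1[0]/np.linalg.norm(r1);r2=r2[0]/np.linalg.norm(r2)
    A=np.c_[r1,-r2];s=np.linalg.lstsq(A,o2-o1,rcond=None)[0]
    a=o1+s[0]*r1;b=o2+s[1]*r2; return (a+b)/2,np.linalg.norm(a-b)
def blobs(p,lo,hi,amin=30):
    h=cv2.cvtColor(p,cv2.COLOR_BGR2HSV); m=cv2.inRange(h,np.array(lo),np.array(hi))
    n,l,s,c=cv2.connectedComponentsWithStats(m)
    return [(i,s[i],c[i]) for i in range(1,n) if s[i,4]>=amin],l
def snap(n,name):
    from cell import env, read_camera, get_calibration
    st=env.state(); c=get_calibration(n); p,d=read_camera(n)
    cv2.imwrite(f"pics/{name}.png",p); np.savez(f"pics/{name}.npz",p=p,d=d,M=np.array(c["world_from_camera"]),v=c["vfov"],cx=c["cx"],cy=c["cy"])
    return st
E
python3 - <<'E'
from h import *
for n in("top0","scene0"):
    c=load(n)
    bl,l=blobs(c[0],(105,150,80),(125,255,255))
    for i,s,ce in bl:
        ys,xs=np.nonzero(l==i); P=depthpt(c,np.c_[xs,ys])
        print(n,"blue",s,ce.round(1),np.median(P,0).round(1), plane(c,ce,16).round(1))
        if s[4]<900 and np.median(P[:,2])<60:
            w=plane(c,np.c_[xs,ys],16)[:,:2];r=cv2.minAreaRect(w.astype(np.float32));print(r, np.percentile(P[:,2],[5,50,95]))
    bl,l=blobs(c[0],(0,150,90),(6,255,255))
    for i,s,ce in bl: print(n,"red",s,ce.round(1),depthpt(c,ce).round(1))
a=cv2.imread("pics/top0.png");cv2.imwrite("pics/ct.png",cv2.resize(a[160:310,210:440],None,fx=3.4,fy=3.4,interpolation=cv2.INTER_CUBIC))
a=cv2.imread("pics/scene0.png");cv2.imwrite("pics/cs.png",cv2.resize(a[190:340,230:430],None,fx=4,fy=4,interpolation=cv2.INTER_CUBIC))
E
```

```text
top0 blue [224 255  46  39 446] [249.3 275.4] [478.1 400.2  15.9] [[482.7 406.6  16. ]]
((490.1941833496094, 416.226806640625), (151.1117401123047, 32.72578048706055), 51.10358810424805) [-0.57967104 15.94534084 21.60853841]
top0 red [ 0 28  7  7 30] [ 2.2 31.7] [[1003.4  921.1  376.4]]
top0 red [391 211  23  23 201] [401.5 222.4] [[596.9   4.9 156.8]]
top0 red [364 266  32  32 388] [378.8 281.8] [[457.4  54.   47.4]]
top0 red [406 269  33  31 409] [421.2 284.8] [[448.2 -60.3  42.9]]
scene0 blue [262 241  13  27 220] [267.  255.9] [485.3 403.   13.6] [[483.4 402.4  16. ]]
((490.5115661621094, 412.26385498046875), (149.96749877929688, 38.358516693115234), 50.79315948486328) [-3.55105063 13.56960461 19.53019637]
scene0 red [ 49 199  14   8  39] [ 55.1 201.5] [[ 189.8 1272.6   12.3]]
scene0 red [376 252  20  17 148] [385.6 262.3] [[579.  -14.9 152.3]]
scene0 red [330 290  29  29 413] [343.7 306.5] [[438.6  32.2  40. ]]
scene0 red [359 308  29  31 442] [372.3 325.8] [[430.  -81.   39.3]]
```

View pics/ct.png

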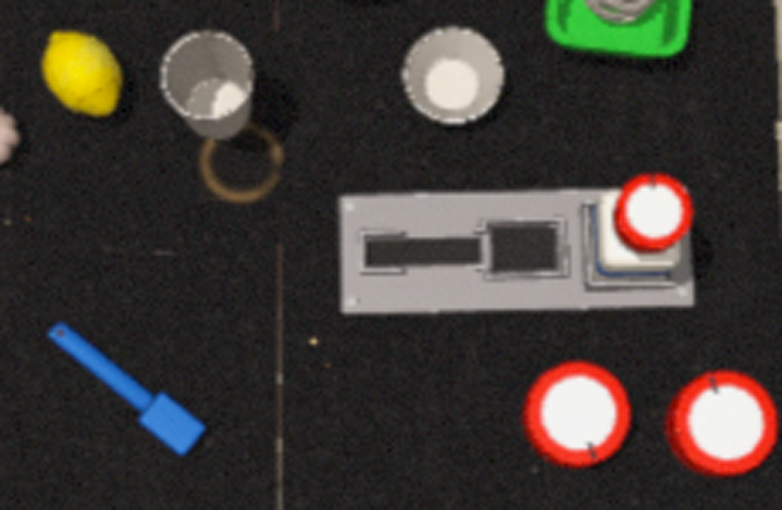

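View pics/cs.png

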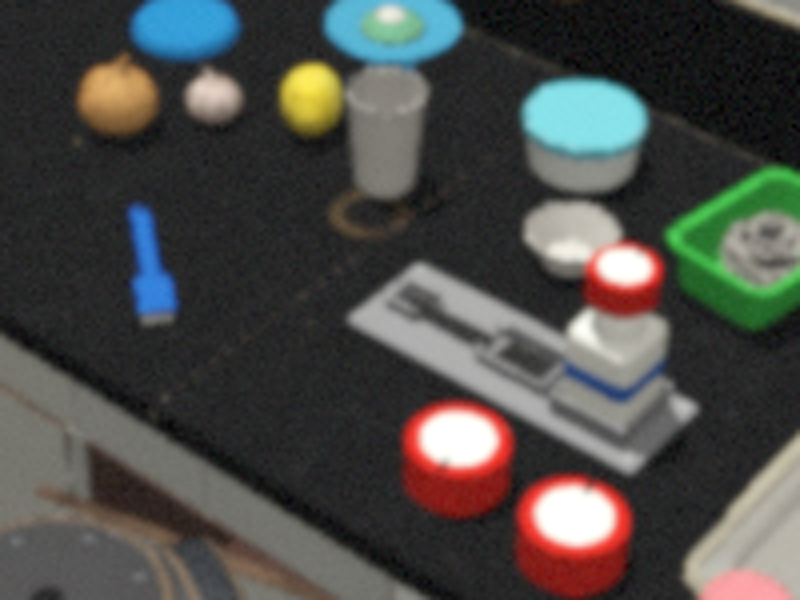

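The zoomed views show the brush handle end at the upper left and its head at the lower right. The caddy plate is nearly parallel to world y, with the bottle at the right-hand end.

Run:
```python
from h import *
t=load("top0");s=load("scene0")
# plate quad from top: grey mask
h=cv2.cvtColor(t[0],cv2.COLOR_BGR2HSV);m=cv2.inRange(h,np.array((0,0,100)),np.array((180,40,200)))
m[:,:300]=0;m[:,425:]=0;m[:205]=0;m[260:]=0
m=cv2.morphologyEx(m,cv2.MORPH_CLOSE,np.ones((25,25)))
cs,_=cv2.findContours(m,cv2.RETR_EXTERNAL,cv2.CHAIN_APPROX_NONE);c=max(cs,key=cv2.contourArea)[:,0]
w=plane(t,c,6)[:,:2].astype(np.float32);print("plate rect",cv2.minAreaRect(w))
ct=np.array([(342,196),(690,190),(693,305),(342,312)])/3.4+[210,160]
print("corners",plane(t,ct-.35,6).round(1).tolist())
cs_=np.array([(419,263),(349,319),(634,473),(698,408)])/4+[230,190]
print("scene corners",plane(s,cs_-.4,6).round(1).tolist())
# check triangulated heights
for a,b in((0,0),(3,1),(2,2),(1,3)): print(tri(t,ct[a]-.35,s,cs_[b]-.4))
# cap top: white disc
for n,cam,x0,x1,y0,y1 in(("t",t,388,416,208,238),("s",s,372,400,247,285)):
    g=cv2.cvtColor(cam[0],cv2.COLOR_BGR2HSV)[y0:y1,x0:x1]; m=cv2.inRange(g,np.array((0,0,200)),np.array((180,60,255)))
    n_,l,st,ce=cv2.connectedComponentsWithStats(m);print(n,st[1:].tolist(),(ce[1:]+[x0,y0]).round(1).tolist())
# brush points per view
print("brush ends top",plane(t,np.array([(52,326),(192,442)])/3.4+[210,160],14).round(1).tolist())
print("handle hole/head mid",plane(t,np.array([(60,329),(145,395),(185,440),(158,410)])/3.4+[210,160],16).round(1).tolist())
# brush axis using red depth
for nm,cam in(("t",t),("s",s)):
    bl,l=blobs(cam[0],(105,150,80),(125,255,255));i=[b for b in bl if b[1][4]<900][0][0]
    ys,xs=np.nonzero(l==i);w=plane(cam,np.c_[xs,ys],16)[:,:2];c0=w.mean(0);u,sv,vt=np.linalg.svd(w-c0);
    q=(w-c0)@vt[0];print(nm,c0,vt[0],q.min(),q.max(), np.degrees(np.arctan2(vt[0,1],vt[0,0])))
for n,u in(("tumbler",(271,180)),("bowl",(343,182)),("pot",(481,287))): print(n,plane(t,u,60).round(0),depthpt(t,u).round(0))
```

```text
plate rect ((598.8403930664062, 93.81071472167969), (101.01371002197266, 289.5054931640625), 0.22156696021556854)
corners [[646.3, 236.5, 6.0], [647.1, -53.6, 6.0], [550.2, -51.3, 6.0], [548.6, 237.7, 6.0]]
scene corners [[648.0, 234.4, 6.0], [550.0, 232.4, 6.0], [552.8, -57.2, 6.0], [649.1, -54.6, 6.0]]
(array([647.32973721, 235.58154864,   5.54138975]), np.float64(2.629437396650401))
(array([550.69860778, 236.05520916,   3.15823076]), np.float64(4.763303585159315))
(array([552.68514731, -54.09912491,   3.33050416]), np.float64(5.885538495809275))
(array([647.73114512, -54.2962517 ,   6.45294909]), np.float64(1.968730800315692))
t [[7, 7, 15, 15, 183], [0, 8, 20, 22, 99]] [[402.0, 221.7], [391.7, 230.4]]
s [[0, 0, 12, 8, 53], [8, 5, 13, 9, 96], [1, 21, 8, 10, 42], [10, 31, 3, 2, 4]] [[376.6, 250.7], [385.7, 256.0], [376.2, 272.8], [383.0, 278.5]]
brush ends top [[538.3, 474.1, 14.0], [442.1, 359.2, 14.0]]
handle hole/head mid [[535.4, 467.1, 16.0], [480.5, 397.2, 16.0], [443.6, 364.6, 16.0], [468.1, 386.6, 16.0]]
t [482.85155091 406.68463259] [-0.63556129 -0.77205041] -87.55124821010989 63.56305709779452 -129.46162698422935
s [483.8961562  402.93135146] [-0.62667723 -0.77927893] -86.42399456336261 63.660667847966174 -128.80539783746678
tumbler [[742. 343.  60.]] [[749. 346.  34.]]
bowl [[733. 144.  60.]] [[752. 141.  -4.]]
pot [[ 439. -215.   60.]] [[ 438. -213.   66.]]
```

Request:
{"op": "arm_command", "data": {"targets": [[[0,0,1.15],[-0.33,-0.05,0.03],0],[[0,0,1.15],[-0.33,-0.05,0.03],0],[[0,0,1.15],[-0.33,-0.05,0.03],0],[[0,0,1.15],[-0.33,-0.05,0.03],0],[[0,0,1.15],[-0.33,-0.05,0.03],0],[[0,0,1.15],[-0.33,-0.05,0.03],0],[[0,0,1.15],[-0.33,-0.05,0.03],0],[[0,0,1.15],[-0.33,-0.05,0.03],0]]}}

```text
t: 0.95
eef_pos: [508.0, 427.4, 183.5]
tcp_rot: [-3.141, 0.001, 1.638]
ft_force: [-1.0, 0.2, -0.5]
opening: 1.002
```

```bash
cat >> h.py <<'E'
from scipy.spatial.transform import Rotation as Ro
def delta(target,yaw):
    """turn (rotvec, tool) and shift (m, tool) from the pose now to target mm, tool down with this yaw"""
    from cell import env
    st=env.state();R=Ro.from_euler("xyz",st["tcp_rot"]);G=Ro.from_euler("xyz",[np.pi,0,yaw])
    print("t",round(st["t"],2),"pos",st["eef_pos"].round(1),"rot",st["tcp_rot"].round(4),"F",st["ft_force"].round(1),"open",round(st["opening"],3))
    print("turn",(R.inv()*G).as_rotvec().round(4),"shift",(R.inv().apply(np.array(target)-st["eef_pos"])/1000).round(4))
E
python3 - <<'E'
from h import *
delta((503.5,429.6,174),np.radians(51))
t=load("top0");s=load("scene0")
print("cap top",tri(t,(402,221.7),s,(385.7,256)))
E
```

```text
t 0.95 pos [508.  427.4 183.5] rot [-3.1412e+00  8.0000e-04  1.6376e+00] F [-1.   0.2 -0.5] open 1.002
turn [-1.000e-04  1.000e-03  7.475e-01] shift [ 0.0025 -0.0044  0.0095]
cap top (array([600.46700367,   1.73907203, 154.47558221]), np.float64(3.4637290740363453))
```

Request:
{"op": "arm_command", "data": {"targets": [[[0,0,0.75],[0.002,-0.004,0.01],0],[[0,0,0.75],[0.002,-0.004,0.01],0],[[0,0,0.75],[0.002,-0.004,0.01],0],[[0,0,0.75],[0.002,-0.004,0.01],0],[[0,0,0.75],[0.002,-0.004,0.01],0],[[0,0,0.75],[0.002,-0.004,0.01],0],[[0,0,0.75],[0.002,-0.004,0.01],0]]}}

```text
t: 1.65
eef_pos: [500.3, 431.8, 174.5]
tcp_rot: [-3.141, 0.0, 0.902]
ft_force: [0.8, 0.4, -0.4]
opening: 0.999
```

Run:
```python
from h import *
print(snap("wrist","w1"))
```

```text
{'t': 1.65, 'joints': array([6.12132263e-01, 5.80691373e-01, 1.50822920e+00, 3.78027007e-05,
       1.05302349e+00, 1.28059741e+00]), 'qvel': array([ 0.0013284 , -0.0002411 ,  0.00115736, -0.00146834, -0.0012026 ,
       -0.00335379]), 'tau': array([-1.94316683e-02, -6.64470720e+01, -2.52650732e+01,  5.05566923e-02,
       -6.88019721e-02,  3.55145009e-01]), 'eef_pos': array([500.27063677, 431.77019658, 174.45639252]), 'tcp_rot': array([-3.14146063e+00,  3.27323808e-04,  9.02312483e-01]), 'ft_force': array([ 0.77485378,  0.44509757, -0.35425015]), 'moment': array([-0.11217479,  0.10076218, -0.01521961]), 'opening': 0.9994055415977877}
```

View pics/w1.png

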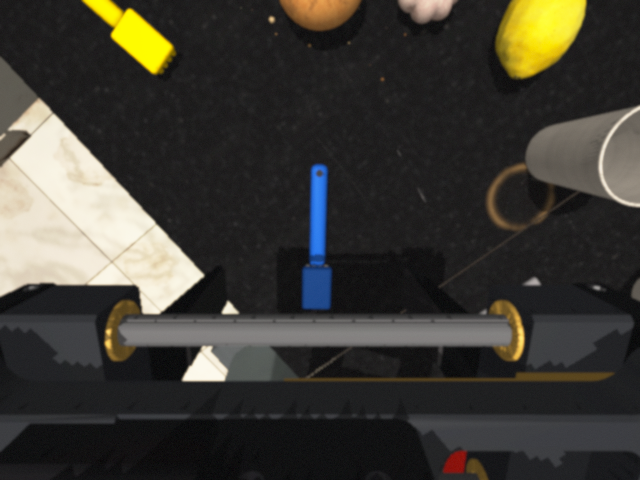

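The brush shows at column 318, from the handle end at row 165 to the head end at about row 309. It is nearly aligned with the tool.

Run:
```python
from h import *
c=load("w1");t=load("top0")
bl,l=blobs(c[0],(105,120,50),(125,255,255),100);i=max(bl,key=lambda b:b[1][4]);print(i)
ys,xs=np.nonzero(l==i[0])
P=depthpt(c,np.c_[xs,ys]);
k=c[1][ys,xs]>0; print("z pct",np.percentile(P[k][:,2],[5,25,50,75,95]))
w=plane(c,np.c_[xs,ys],16)[:,:2]
h=ys<255
from numpy.linalg import svd
a=[];
for y in range(175,250): 
    x=xs[ys==y].mean(); a.append(plane(c,(x,y),16)[0])
a=np.array(a);d=svd(a-a.mean(0))[2][0];d*=-np.sign(d[0]);print("dir",d,np.degrees(np.arctan2(d[1],d[0])),"width",)
q=(w-a.mean(0)[:2])@d[:2];e0,e1=q.min(),q.max();print("len",e1-e0,"handle-end",a.mean(0)+d*e0,"head-end",a.mean(0)+d*e1,"mid",a.mean(0)+d*(e0+75))
print("hole tri",tri(c,(320,173),t,np.array((60,329))/3.4+[210,160]))
```

```text
(1, array([ 301,  163,   32,  147, 3149], dtype=int32), array([317.14480788, 244.82851699]))
z pct [ 0.59161527 15.01346946 16.48639464 17.39231306 18.4169747 ]
dir [-0.6331281  -0.77404704 -0.        ] -129.28128676975757 width
len 151.78038271955185 handle-end [540.09227069 475.07358959  16.        ] head-end [443.99584584 357.58843432  16.        ] mid [492.60766343 417.02006194  16.        ]
hole tri (array([535.21905045, 467.03843097,  16.7910013 ]), np.float64(0.21315115828388295))
```

```bash
python3 -c "
from h import *
delta((504.9,432,4),.885)"
```

```text
t 1.7 pos [500.3 431.8 174.5] rot [-3.1415e+00  2.0000e-04  9.0210e-01] F [-0.6 -0.2 -0.2] open 1.001
turn [-0.0001  0.0002  0.0171] shift [0.0031 0.0035 0.1705]
```

Request:
{"op": "arm_command", "data": {"targets": [[[0,0,0.017],[0.003,0.0035,0.05],100],[[0,0,0.017],[0.003,0.0035,0.1],100],[[0,0,0.017],[0.003,0.0035,0.14],100],[[0,0,0.017],[0.003,0.0035,0.16],100],[[0,0,0.017],[0.003,0.0035,0.17],100],[[0,0,0.017],[0.003,0.0035,0.17],100]]}}

```text
t: 2.3
eef_pos: [504.7, 431.8, 3.7]
tcp_rot: [-3.141, 0.002, 0.882]
ft_force: [0.1, -0.3, 0.5]
opening: 0.616
```

```bash
python3 -c "
from h import *
snap('wrist','w2')
delta((504.9,432,4),.885)"
```

```text
t 2.35 pos [505.2 432.2   5. ] rot [ 3.1416e+00 -3.0000e-04  8.8210e-01] F [0.1 0.3 1. ] open 0.611
turn [ 0.     -0.0003 -0.0029] shift [-0.0003 -0.0001  0.001 ]
```

View pics/w2.png

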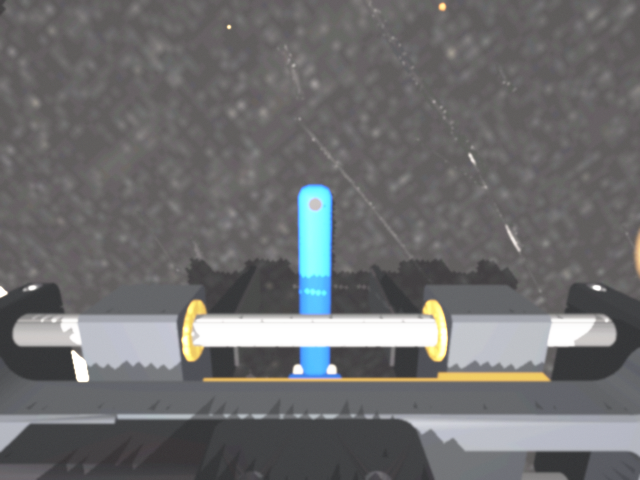

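The handle lies centred between the jaws (column 315), so I'll close, lift and look.

Request:
{"op": "arm_command", "data": {"targets": [[[0,0,0],[0,0,0],255],[[0,0,0],[0,0,0],255],[[0,0,0],[0,0,0],255],[[0,0,0],[0,0,0],255],[[0,0,0],[0,0,0],255],[[0,0,0],[0,0,0],255],[[0,0,0],[0,0,-0.03],255],[[0,0,0],[0,0,-0.07],255]]}}

```text
t: 3.15
eef_pos: [504.0, 431.3, 73.5]
tcp_rot: [-3.14, 0.004, 0.881]
ft_force: [-0.1, -0.2, -0.3]
opening: 0.168
```

```bash
python3 -c "
from h import *
snap('wrist','w3')
delta((599,158,60),1.576)"
```

```text
t 3.2 pos [506.6 433.3  81.5] rot [ 3.14   -0.0061  0.8809] F [2.1 1.9 5.1] open 0.163
turn [ 0.0037 -0.0053 -0.6951] shift [-0.1537  0.2464  0.021 ]
```

View pics/w3.png

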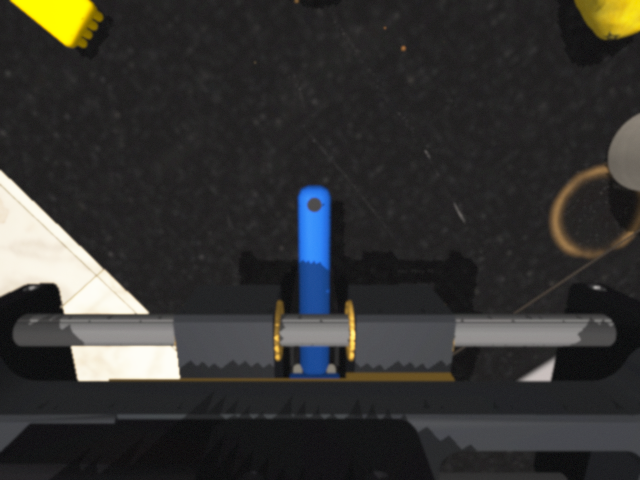

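Grip opening is 15.5 mm, so the handle is held and the hole has stayed in place in the view. Next I'll go above the compartment, staying high, and measure it with the wrist camera.

Request:
{"op": "arm_command", "data": {"targets": [[[0,0,-0.1],[-0.025,0.035,-0.03],255],[[0,0,-0.24],[-0.05,0.08,-0.06],255],[[0,0,-0.38],[-0.08,0.125,-0.09],255],[[0,0,-0.5],[-0.11,0.17,-0.1],255],[[0,0,-0.6],[-0.135,0.21,-0.1],255],[[0,0,-0.68],[-0.15,0.24,-0.1],255],[[0,0,-0.695],[-0.154,0.246,-0.1],255],[[0,0,-0.695],[-0.154,0.246,-0.1],255]]}}

```text
t: 4.0
eef_pos: [597.4, 154.3, 174.6]
tcp_rot: [3.141, 0.0, 1.573]
ft_force: [0.4, 0.9, -1.3]
opening: 0.167
```

```bash
python3 -c "
from h import *
delta((599.5,157.5,60),1.576)
snap('wrist','w4')
delta((599.5,157.5,60),1.576)"
```

```text
t 4.0 pos [597.4 154.3 174.6] rot [3.1413 0.     1.5728] F [ 0.4  0.9 -1.3] open 0.167
turn [ 0.0003  0.     -0.0032] shift [0.0032 0.0021 0.1146]
t 4.05 pos [596.8 155.8 174.5] rot [-3.1414e+00 -2.0000e-04  1.5734e+00] F [ 0.2  0.4 -0.6] open 0.166
turn [-0.0002 -0.0002 -0.0026] shift [0.0017 0.0027 0.1145]
```

View pics/w4.png

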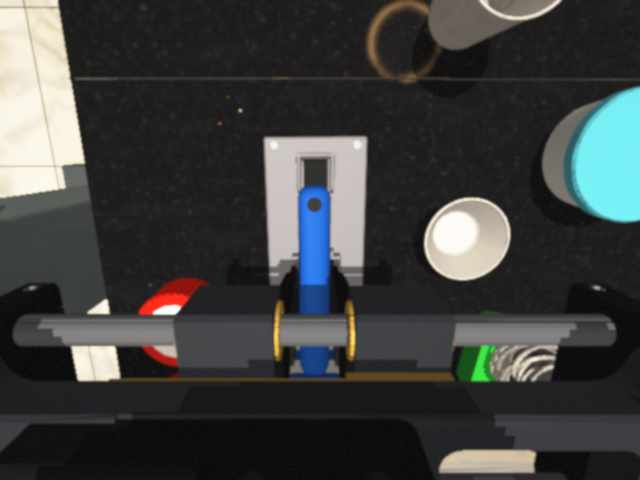

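The plate's far end shows at row 137, columns 264 to 367, and the end of the slot at columns 297–333.

Run:
```python
from h import *
c=load("w4");t=load("top0")
h=cv2.cvtColor(c[0],cv2.COLOR_BGR2HSV);m=cv2.inRange(h,np.array((0,0,95)),np.array((180,40,255)));m[:,:255]=0;m[:,380:]=0
L=[];Rr=[];
for y in range(155,250,5):
    x=np.nonzero(m[y])[0]; L.append(plane(c,(x.min()-.5,y),6)[0]);Rr.append(plane(c,(x.max()+.5,y),6)[0])
L=np.array(L);Rr=np.array(Rr)
for e in(L,Rr): print("edge x at y=157.5 & slope",np.polyfit(e[:,1]-157.5,e[:,0],1))
T=[plane(c,(x,np.nonzero(m[:,x])[0].min()-.5),6)[0] for x in range(275,358,4)];T=np.array(T);print("end edge y",np.polyfit(T[:,0]-599,T[:,1],1))
print("plate depth z",np.median(depthpt(c,[(x,y) for x in range(280,290) for y in range(200,240,4)]),0))
print("corner tri",tri(c,(264.5,137),t,np.array((342,312))/3.4+[209.65,159.65]),tri(c,(367,137),t,np.array((342,196))/3.4+[209.65,159.65]))
# brush
bl,l=blobs(c[0],(105,120,50),(125,255,255),100);i=max(bl,key=lambda b:b[1][4])[0];ys,xs=np.nonzero(l==i)
P=depthpt(c,np.c_[xs,ys]);print("brush z",np.percentile(P[:,2],[10,50,90]))
a=np.array([plane(c,(xs[ys==y].mean(),y),186)[0] for y in range(195,258)]);print("brush axis x at 157.5,slope",np.polyfit(a[:,1]-157.5,a[:,0],1),"end",plane(c,(314,ys.min()-.5),186))
for y0,y1 in((190,205),(240,255)):
    k=(ys>=y0)&(ys<y1);print(np.median(P[k],0))
cv2.imwrite("pics/c4.png",cv2.resize(c[0][130:200,255:375],None,fx=6,fy=6,interpolation=cv2.INTER_CUBIC))
```

```text
edge x at y=157.5 & slope [-9.82106928e-03  5.48883078e+02]
edge x at y=157.5 & slope [-7.44258316e-03  6.49102469e+02]
end edge y [1.66653938e-02 2.38056971e+02]
plate depth z [567.49808764 157.90468898   6.63594326]
corner tri (array([549.23488445, 237.35648941,   1.4250311 ]), np.float64(0.8262095086870058)) (array([651.33310101, 237.25127593, -16.35677939]), np.float64(1.1268614926846192))
brush z [183.93247048 186.02023315 187.15138808]
brush axis x at 157.5,slope [-4.45297663e-04  5.97287478e+02] end [[597.27455879 209.93625568 186.        ]]
[597.28587002 204.49151429 185.67119229]
[597.35407336 179.48969575 186.12400407]
```

View pics/c4.png

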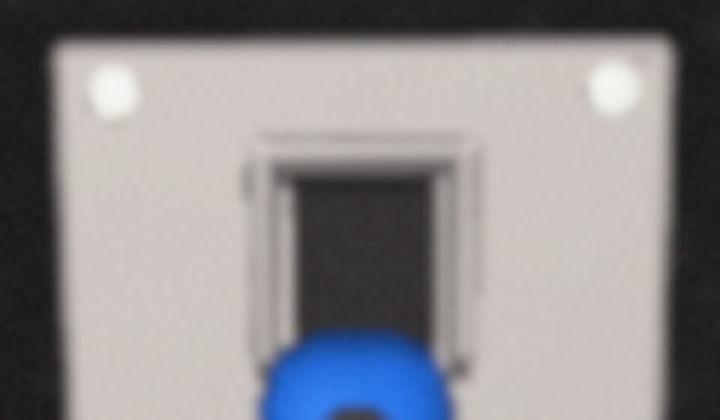

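```bash
python3 -c "
from h import *
delta((599.1,157.7,32),1.579)"
```

```text
t 4.05 pos [596.8 155.8 174.5] rot [-3.1414e+00 -2.0000e-04  1.5734e+00] F [ 0.2  0.4 -0.6] open 0.166
turn [-0.0002 -0.0002 -0.0056] shift [0.0019 0.0023 0.1425]
```

Request:
{"op": "arm_command", "data": {"targets": [[[0,0,-0.006],[0.002,0.002,0.04],255],[[0,0,-0.006],[0.002,0.002,0.08],255],[[0,0,-0.006],[0.002,0.002,0.115],255],[[0,0,-0.006],[0.002,0.002,0.135],255],[[0,0,-0.006],[0.002,0.002,0.142],255],[[0,0,-0.006],[0.002,0.002,0.142],255],[[0,0,-0.006],[0.002,0.002,0.142],255]]}}

```text
t: 4.75
eef_pos: [599.1, 159.4, 33.7]
tcp_rot: [3.14, -0.0, 1.582]
ft_force: [0.6, -0.3, -0.6]
opening: 0.166
```

```bash
python3 -c "
from h import *
delta((599.1,157.7,11),1.579)
snap('wrist','w5')
snap('top','t5');snap('scene','s5')
delta((599.1,157.7,11),1.579)
c=load('w5');cv2.imwrite('pics/c5.png',cv2.resize(c[0][20:270,170:470],None,fx=2.4,fy=2.4,interpolation=cv2.INTER_CUBIC))
c=load('s5');cv2.imwrite('pics/cs5.png',cv2.resize(c[0][230:330,300:430],None,fx=6,fy=6,interpolation=cv2.INTER_CUBIC))
"
```

```text
t 4.75 pos [599.1 159.4  33.7] rot [ 3.1401e+00 -4.0000e-04  1.5824e+00] F [ 0.6 -0.3 -0.6] open 0.166
turn [ 0.0015 -0.0004  0.0034] shift [-0.0017 -0.      0.0227]
t 4.9 pos [599.2 158.9  33.9] rot [ 3.1396e+00 -4.0000e-04  1.5819e+00] F [-0.4  0.5 -1. ] open 0.166
turn [ 0.002  -0.0004  0.0029] shift [-0.0012 -0.0001  0.0229]
```

View pics/c5.png

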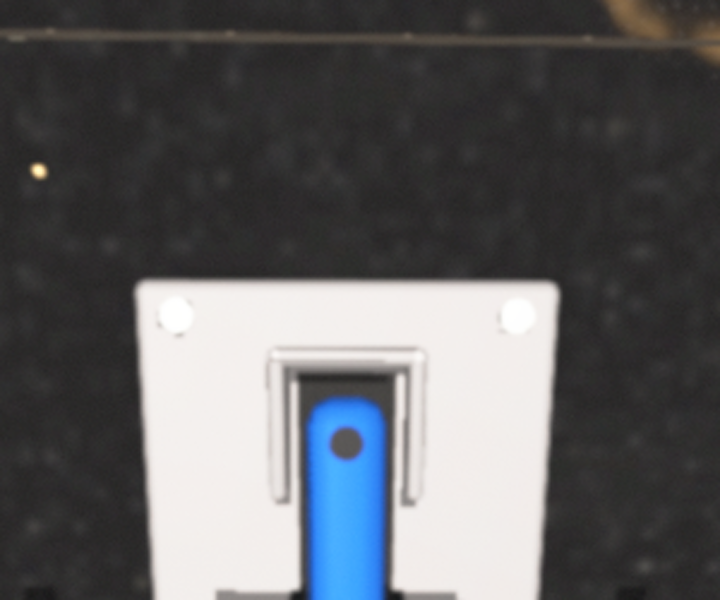

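View pics/cs5.png

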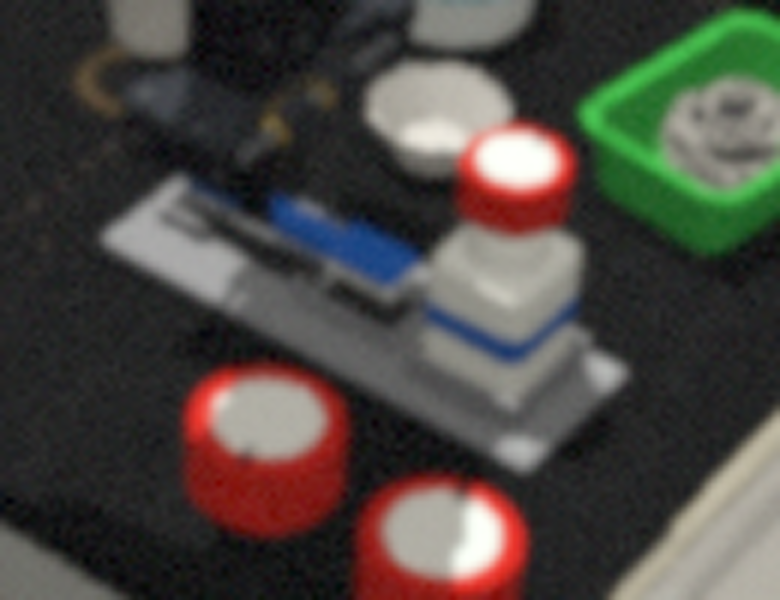

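The handle is centred between the slot walls. Before the final descent I'll check it along the length.

Run:
```python
from h import *
c=load("w5")
def cp(x,y): return (x/2.4+170-.3,y/2.4+20-.3)
print("plate end y",plane(c,cp(347,281),6),"corners",plane(c,cp(137,283),6)[0],plane(c,cp(558,283),6)[0])
print("inner wall at floor? slot wall tops",plane(c,cp(270,352),18)[0],plane(c,cp(426,352),18)[0])
zt=33.8-4.5+16
print("brush end",plane(c,cp(347,396),zt),"hole",plane(c,cp(347,443),zt), "axis low",plane(c,cp(347,580),zt))
P=depthpt(c,[cp(347,y) for y in range(410,590,30)]);print(P.round(1))
```

```text
plate end y [[598.31126248 237.64838308   6.        ]] corners [549.22884914 236.59585247   6.        ] [647.68302425 237.80743277   6.        ]
inner wall at floor? slot wall tops [581.20302004 221.77062164  18.        ] [616.20297978 222.19627092  18.        ]
brush end [[598.49364469 214.95085621  45.3       ]] hole [[598.60803936 205.75669069  45.3       ]] axis low [[598.96164851 177.33630357  45.3       ]]
[[598.5 212.1  44.4]
 [598.6 206.4  45.3]
 [598.7 200.3  45.1]
 [598.8 194.2  45.3]
 [598.8 188.2  46. ]
 [598.9 181.7  45.6]]
```

Request:
{"op": "arm_command", "data": {"targets": [[[0,0,0],[-0.0025,0,0.006],255],[[0,0,0],[-0.0025,0,0.012],255],[[0,0,0],[-0.0025,0,0.017],255],[[0,0,0],[-0.0025,0,0.021],255],[[0,0,0],[-0.0025,0,0.0225],255],[[0,0,0],[-0.0025,0,0.0225],255]]}}

```text
t: 5.5
eef_pos: [598.5, 156.1, 10.6]
tcp_rot: [-3.141, 0.0, 1.582]
ft_force: [-2.9, -0.9, 8.4]
opening: 0.167
```

Run:
```python
from h import *
delta((599.1,156.6,11),1.579)
snap('wrist','w6');c=load('w6');cv2.imwrite('pics/c6.png',cv2.resize(c[0][20:270,170:470],None,fx=2.4,fy=2.4,interpolation=cv2.INTER_CUBIC))
delta((599.1,156.6,11),1.579)
```

```text
t 5.5 pos [598.5 156.1  10.6] rot [-3.1414e+00  1.0000e-04  1.5819e+00] F [-2.9 -0.9  8.4] open 0.167
turn [-0.0002  0.0001  0.0029] shift [ 0.0005  0.0006 -0.0004]
t 5.55 pos [598.5 156.   10.6] rot [-3.1413e+00  1.0000e-04  1.5819e+00] F [-3.5 -2.   7.9] open 0.162
turn [-0.0003  0.0001  0.0029] shift [ 0.0005  0.0006 -0.0004]
```

View pics/c6.png

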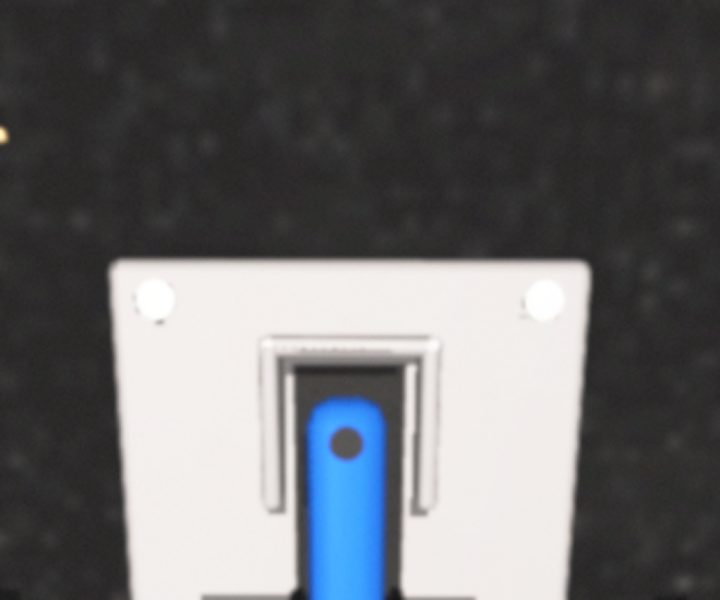

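Upward contact force is about 8 N and the handle lies inside the slot, so I'll release and retreat.

Request:
{"op": "arm_command", "data": {"targets": [[[0,0,0],[0,0,-0.0005],150],[[0,0,0],[0,0,-0.0005],150],[[0,0,0],[0,0,-0.0005],150],[[0,0,0],[0,0,-0.0005],150],[[0,0,0],[0,0,-0.04],150],[[0,0,0],[0,0,-0.09],100],[[0,0,0],[0,0,-0.14],60],[[0,0,0],[0,0,-0.19],0]]}}

```text
t: 6.35
eef_pos: [598.4, 156.1, 202.1]
tcp_rot: [-3.141, -0.0, 1.582]
ft_force: [-0.1, 0.0, 0.0]
opening: 0.612
```

Request:
{"op": "arm_command", "data": {"targets": [[[0,0,0],[0,0,-0.02],0],[[0,0,0],[0,0,-0.02],0],[[0,0,0],[0,0,-0.02],0]]}}

```text
t: 6.65
eef_pos: [598.4, 156.1, 219.6]
tcp_rot: [-3.141, 0.0, 1.582]
ft_force: [-0.6, -0.0, -0.5]
opening: 0.856
```

Run:
```python
from h import *
delta((599.5,2,220),1.579)
snap('wrist','w7');snap('scene','s7');snap('top','t7')
c=load('s7');cv2.imwrite('pics/cs7.png',cv2.resize(c[0][230:330,300:430],None,fx=6,fy=6,interpolation=cv2.INTER_CUBIC))
```

```text
t 6.65 pos [598.4 156.1 219.6] rot [-3.1413  0.      1.5818] F [-0.6 -0.  -0.5] open 0.856
turn [-0.0003  0.      0.0028] shift [-0.1541 -0.0005 -0.0004]
```

View pics/w7.png

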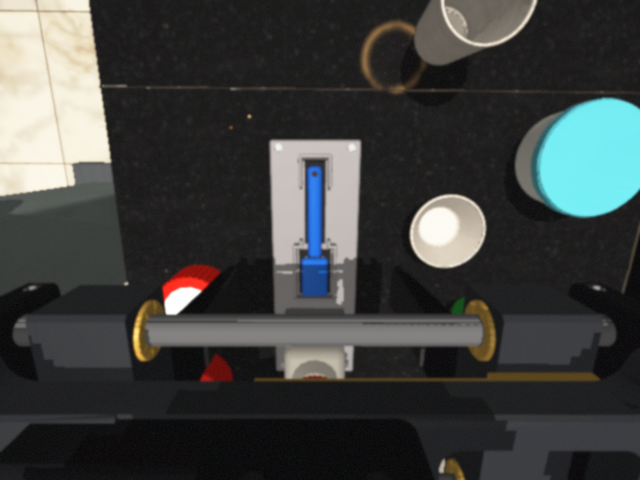

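View pics/cs7.png

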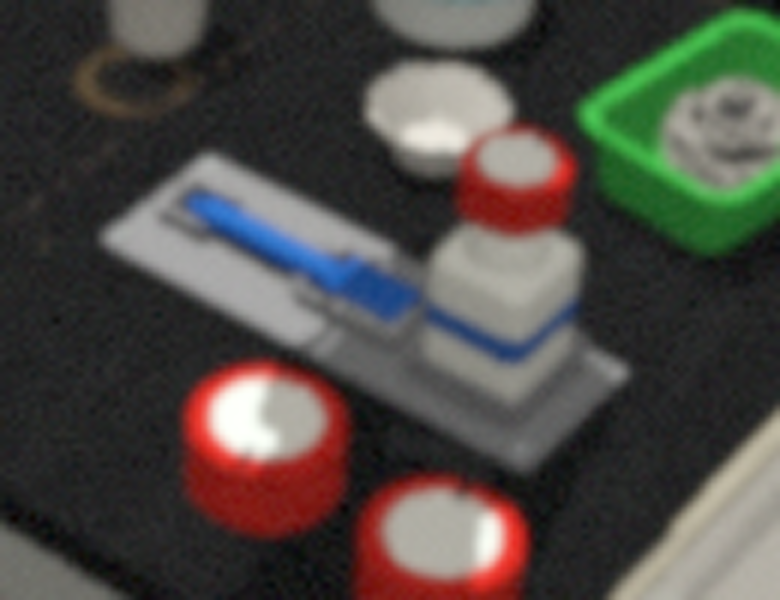

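The brush is in the bay, with its head at the bottle end. I'll check that it lies flat at full depth.

Run:
```python
from h import *
c=load("w7");t=load("t7")
P=lambda u:np.median(depthpt(c,[(u[0]+i,u[1]+j) for i in(-2,0,2) for j in(-2,0,2)]),0).round(1)
for u in((315,185),(315,210),(315,240),(314,280),(285,200),(345,200),(314,290)): print(u,P(u))
bl,l=blobs(c[0],(105,120,40),(125,255,255),100);i=max(bl,key=lambda b:b[1][4])[0];ys,xs=np.nonzero(l==i)
w=plane(c,np.c_[xs,ys],22)[:,:2];print("brush y",w[:,1].min(),w[:,1].max())
k=[plane(c,(xs[ys==y].mean(),y),22)[0] for y in range(175,240)];k=np.array(k);print(np.polyfit(k[:,1]-157,k[:,0],1))
h=[plane(c,(x,y),6)[0] for x,y in((270,140),(360,140))];print("plate end corners",h)
bl,l=blobs(t[0],(105,120,40),(125,255,255),30)
for i,s,ce in bl:
    if 300<ce[0]<420: ys,xs=np.nonzero(l==i);w=plane(t,np.c_[xs,ys],22)[:,:2];print("top",s,w.min(0),w.max(0))
bl,l=blobs(t[0],(0,150,90),(6,255,255))
for i,s,ce in bl: print(s,ce)
```

```text
(315, 185) [599.  190.2  22.8]
(315, 210) [599.4 162.8  22.9]
(315, 240) [599.8 128.9  22.2]
(314, 280) [599.2  81.2  23.7]
(285, 200) [565.3 171.2   6.6]
(345, 200) [633.4 172.    6.7]
(314, 290) [599.4  68.7  23.6]
brush y 60.36831505124076 211.18992054612352
[-1.23135159e-03  5.98595924e+02]
plate end corners [array([549.52474011, 236.50044173,   6.        ]), array([647.50381165, 237.64626125,   6.        ])]
top [319 231   7   6  32] [588.96793155 195.83883499] [603.29184998 212.54910626]
[ 0 28  7  7 33] [ 2.39393939 31.66666667]
[397 211  17  23 113] [406.6460177  221.60176991]
[419 269  20  30 172] [431.36627907 281.65697674]
```

The brush is flat: its top is at 22–23 mm along its length and it is within 2 mm of the bay centre. Next, above the cap.

Request:
{"op": "arm_command", "data": {"targets": [[[0,0,0],[-0.03,0,-0.015],0],[[0,0,0],[-0.075,0,-0.03],0],[[0,0,0],[-0.115,0,-0.03],0],[[0,0,0],[-0.145,0,-0.03],0],[[0,0,0],[-0.154,-0.001,-0.03],0],[[0,0,0],[-0.154,-0.001,-0.03],0]]}}

```text
t: 7.4
eef_pos: [599.1, 1.3, 249.1]
tcp_rot: [-3.14, -0.0, 1.58]
ft_force: [-1.0, 0.6, 0.3]
opening: 1.003
```

Run:
```python
from h import *
delta((600,2,127),1.579)
snap('wrist','w8')
```

```text
t 7.4 pos [599.1   1.3 249.1] rot [-3.1399e+00 -4.0000e-04  1.5799e+00] F [-1.   0.6  0.3] open 1.003
turn [-0.0017 -0.0004  0.0009] shift [0.0006 0.0011 0.1221]
```

View pics/w8.png

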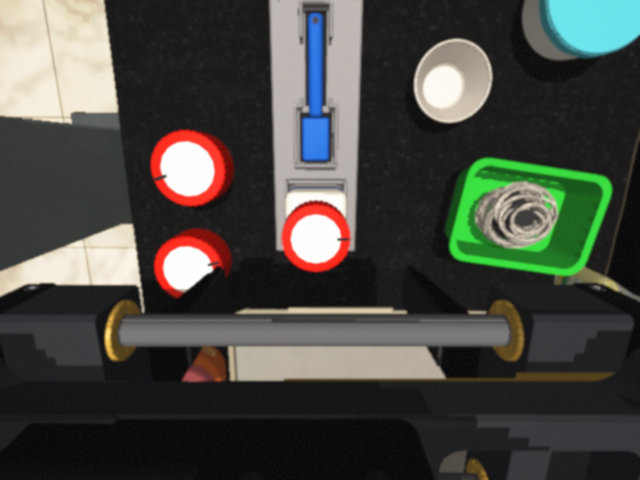

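The cap top is at about (316,237), with its mark pointing right along caddy x, so it is locked.

Run:
```python
from h import *
c=load("w8");t=load("top0");s=load("scene0")
g=cv2.cvtColor(c[0],cv2.COLOR_BGR2HSV);m=cv2.inRange(g,np.array((0,0,200)),np.array((180,60,255)));m[:, :285]=0;m[:,350:]=0;m[:213]=0;m[262:]=0
n,l,st,ce=cv2.connectedComponentsWithStats(m);i=1+np.argmax(st[1:,4]);u=ce[i];print(st[i],u)
cs,_=cv2.findContours((l==i).astype(np.uint8),0,1);print(cv2.minEnclosingCircle(cs[0]))
print("plane154",plane(c,u,154))
print("tri w-top",tri(c,u,t,(402,221.7)),"w-scene",tri(c,u,s,(385.7,256)))
print("depth z",np.median(depthpt(c,[(u[0]+a,u[1]+b) for a in(-5,0,5) for b in (-5,0,5)]),0))
r,lab=blobs(c[0],(0,150,90),(8,255,255),300)
for k,sx,cc in r:
    if 280<cc[0]<350:
        ys,xs=np.nonzero(lab==k);w=plane(c,np.c_[xs,ys],154);print("red",w.min(0),w.max(0))
```

```text
[ 291  215   50   47 1845] [315.3701897  238.35880759]
((315.46807861328125, 238.0), 24.651416778564453)
plane154 [[600.11330341   2.84693111 154.        ]]
tri w-top (array([600.047416  ,   2.2479774 , 150.99072954]), np.float64(0.4113580512241531)) w-scene (array([601.01637764,   1.77808183, 154.3390404 ]), np.float64(2.8777693310106955))
depth z [600.10744726   3.29051055 155.37594359]
red [573.00844085 -26.11815617 154.        ] [627.53649148  33.28660091 154.        ]
```

Request:
{"op": "arm_command", "data": {"targets": [[[0,0,0],[0.001,0.001,0.04],0],[[0,0,0],[0.001,0.001,0.08],0],[[0,0,0],[0.001,0.001,0.105],0],[[0,0,0],[0.001,0.001,0.118],0],[[0,0,0],[0.001,0.001,0.122],0],[[0,0,0],[0.001,0.001,0.122],0],[[0,0,0],[0.001,0.001,0.122],0]]}}

```text
t: 8.15
eef_pos: [601.0, 3.4, 129.3]
tcp_rot: [3.14, 0.0, 1.582]
ft_force: [-0.1, 0.0, 0.1]
opening: 0.997
```

Run:
```python
from h import *
snap('wrist','w9')
delta((600.2,2.4,127),1.579)
```

```text
t 8.2 pos [600.9   3.3 129.4] rot [3.1396e+00 1.0000e-04 1.5820e+00] F [-0.2  1.1 -0.6] open 0.999
turn [0.002  0.0001 0.003 ] shift [-0.0009 -0.0007  0.0024]
```

View pics/w9.png

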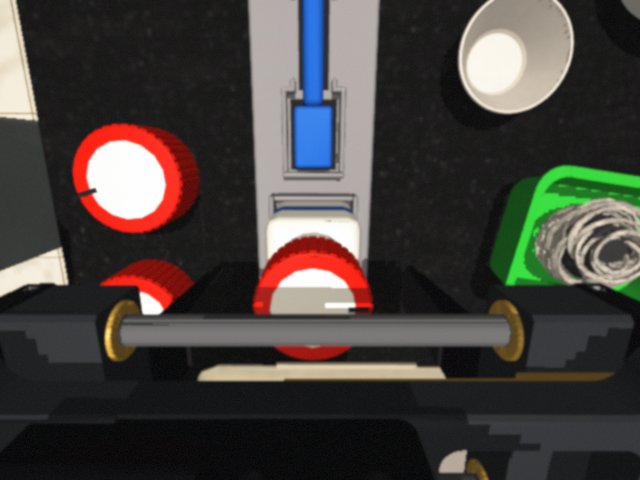

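Request:
{"op": "arm_command", "data": {"targets": [[[0,0,0],[-0.001,-0.001,0.002],0],[[0,0,0],[-0.001,-0.001,0.002],255],[[0,0,0],[-0.001,-0.001,0.002],255],[[0,0,0],[-0.001,-0.001,0.002],255],[[0,0,0],[-0.001,-0.001,0.002],255],[[0,0,0],[-0.001,-0.001,0.002],255],[[0,0,0],[-0.001,-0.001,0.002],255],[[0,0,0],[-0.001,-0.001,0.002],255]]}}

```text
t: 9.0
eef_pos: [599.5, 2.1, 126.1]
tcp_rot: [3.141, -0.0, 1.582]
ft_force: [1.2, -0.5, 0.1]
opening: 0.588
```

Run:
```python
from h import *
from cell import env
delta((600.2,2.4,127),1.579);print(env.state()["moment"])
```

```text
t 9.0 pos [599.5   2.1 126.1] rot [ 3.1413e+00 -1.0000e-04  1.5818e+00] F [ 1.2 -0.5  0.1] open 0.588
turn [ 0.0003 -0.0001  0.0028] shift [ 0.0003  0.0007 -0.0009]
[-0.07856793 -0.10475096 -0.03661603]
```

Opening is 55.9 mm with almost no side force, so the cap is gripped centred. Now I'll push down 6.5 mm in steps.

Request:
{"op": "arm_command", "data": {"targets": [[[0,0,0],[0,0,0.002],255],[[0,0,0],[0,0,0.004],255],[[0,0,0],[0,0,0.0055],255],[[0,0,0],[0,0,0.0065],255],[[0,0,0],[0,0,0.0065],255],[[0,0,0],[0,0,0.0065],255]]}}

```text
t: 9.6
eef_pos: [599.5, 2.1, 120.2]
tcp_rot: [3.141, 0.0, 1.582]
ft_force: [-2.1, -0.4, 8.6]
opening: 0.585
```

Run:
```python
from h import *
from cell import env
delta((600.2,2.4,119.5),1.579);print(env.state()["moment"])
```

```text
t 9.6 pos [599.5   2.1 120.2] rot [3.1408 0.     1.5818] F [-2.1 -0.4  8.6] open 0.585
turn [ 0.0008 -0.      0.0028] shift [0.0002 0.0007 0.0007]
[-0.06407483  0.33507755  0.02275112]
```

Pushed about 5.5 mm at 8.6 N, which fits the spring. One millimetre more, then start turning.

Request:
{"op": "arm_command", "data": {"targets": [[[0,0,0],[0,0,0.001],255],[[0,0,0],[0,0,0.001],255],[[0,0,-0.1],[0,0,0.001],255],[[0,0,-0.2],[0,0,0.001],255],[[0,0,-0.3],[0,0,0.001],255],[[0,0,-0.4],[0,0,0.001],255],[[0,0,-0.5],[0,0,0.001],255],[[0,0,-0.5],[0,0,0.001],255]]}}

```text
t: 10.4
eef_pos: [600.0, 2.1, 119.4]
tcp_rot: [3.14, 0.001, 2.085]
ft_force: [-0.2, -0.6, 8.9]
opening: 0.59
```

Run:
```python
from h import *
from cell import env
delta((600.2,2.4,119),1.579+1.43);print(env.state()["moment"])
snap('wrist','w10')
```

```text
t 10.4 pos [600.    2.1 119.4] rot [3.1399e+00 1.1000e-03 2.0853e+00] F [-0.2 -0.6  8.9] open 0.59
turn [ 0.001   0.0018 -0.9237] shift [0.0002 0.0003 0.0004]
[-0.0685284   0.03284758  0.0782224 ]
```

View pics/w10.png

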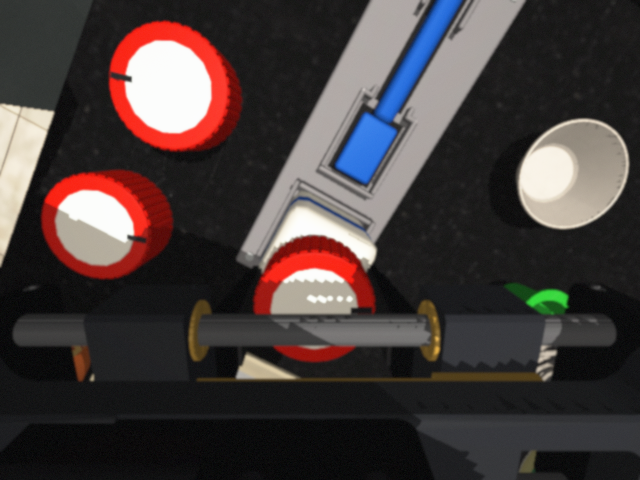

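The mark at (362,309) keeps its place relative to the gripper, so the cap is turning with it and at low torque. Continuing to about 82°.

Request:
{"op": "arm_command", "data": {"targets": [[[0,0,-0.12],[0,0,0],255],[[0,0,-0.24],[0,0,0],255],[[0,0,-0.36],[0,0,0],255],[[0,0,-0.48],[0,0,0],255],[[0,0,-0.6],[0,0,0],255],[[0,0,-0.72],[0,0,0],255],[[0,0,-0.84],[0,0,0],255],[[0,0,-0.92],[0,0,0],255]]}}

```text
t: 11.25
eef_pos: [600.0, 2.0, 119.5]
tcp_rot: [3.141, 0.002, 3.006]
ft_force: [-1.3, 0.4, 8.9]
opening: 0.587
```

Request:
{"op": "arm_command", "data": {"targets": [[[0,0,0],[0,0,0],255],[[0,0,0],[0,0,0],255],[[0,0,0],[0,0,0],255]]}}

```text
t: 11.55
eef_pos: [600.0, 2.1, 119.5]
tcp_rot: [3.141, 0.002, 3.002]
ft_force: [-0.1, -0.5, 9.7]
opening: 0.583
```

Run:
```python
from h import *
from cell import env
delta((600.2,2.4,242),1.579+1.43);print(env.state()["moment"])
snap('wrist','w11')
```

```text
t 11.55 pos [600.    2.1 119.5] rot [3.1415e+00 2.1000e-03 3.0018e+00] F [-0.1 -0.5  9.7] open 0.583
turn [ 0.0001  0.0021 -0.0072] shift [-0.0004  0.0004 -0.1225]
[0.02693991 0.0506418  0.03373488]
```

View pics/w11.png

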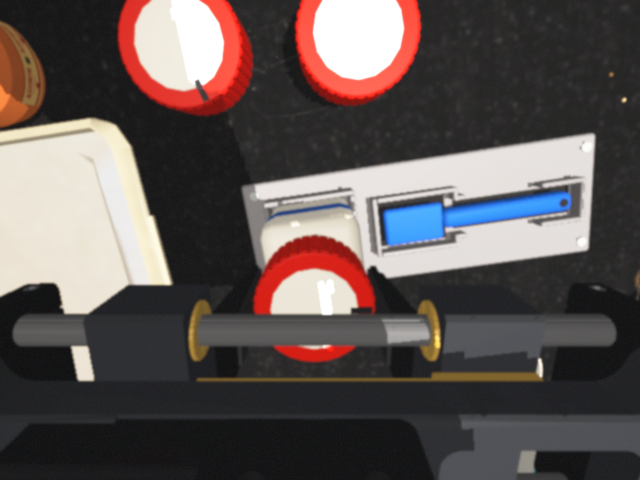

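The cap has turned 81° with the gripper and is still down. Lifting straight up, slowly at first.

Request:
{"op": "arm_command", "data": {"targets": [[[0,0,0],[0,0,-0.004],255],[[0,0,0],[0,0,-0.008],255],[[0,0,0],[0,0,-0.013],255],[[0,0,0],[0,0,-0.018],255],[[0,0,0],[0,0,-0.024],255],[[0,0,0],[0,0,-0.03],255],[[0,0,0],[0,0,-0.036],255],[[0,0,0],[0,0,-0.04],255]]}}

```text
t: 12.4
eef_pos: [599.4, 2.1, 159.3]
tcp_rot: [3.142, 0.0, 3.002]
ft_force: [-0.6, 0.3, 0.6]
opening: 0.585
```

Request:
{"op": "arm_command", "data": {"targets": [[[0,0,0],[0,0,-0.015],255],[[0,0,0],[0,0,-0.035],255],[[0,0,0],[0,0,-0.055],255],[[0,0,0],[0,0,-0.072],255],[[0,0,0],[0,0,-0.08],255],[[0,0,0],[0,0,-0.083],255],[[0,0,0],[0,0,-0.083],255],[[0,0,0],[0,0,-0.083],255]]}}

```text
t: 13.2
eef_pos: [599.1, 2.1, 240.8]
tcp_rot: [3.142, -0.001, 3.002]
ft_force: [0.9, 0.1, 0.2]
opening: 0.591
```

Request:
{"op": "arm_command", "data": {"targets": [[[0,0,0],[0,0,0],255],[[0,0,0],[0,0,0],255],[[0,0,0],[0,0,0],255],[[0,0,0],[0,0,0],255]]}}

```text
t: 13.6
eef_pos: [599.3, 2.1, 241.5]
tcp_rot: [3.142, -0.0, 3.002]
ft_force: [-1.0, 0.3, -0.3]
opening: 0.587
```

Run:
```python
from h import *
delta((600.2,2.4,242),1.579+1.43)
snap('wrist','w12');snap('scene','s12');snap('top','t12')
delta((600.2,2.4,242),1.579+1.43)
c=load('s12');cv2.imwrite('pics/cs12.png',cv2.resize(c[0][170:330,280:440],None,fx=3.7,fy=3.7,interpolation=cv2.INTER_CUBIC))
w=load('w12');cv2.imwrite('pics/w12b.png',w[0])
```

```text
t 13.6 pos [599.3   2.1 241.5] rot [ 3.1415e+00 -2.0000e-04  3.0018e+00] F [-1.   0.3 -0.3] open 0.587
turn [ 0.0001 -0.0002 -0.0072] shift [-0.0008  0.0004 -0.0005]
t 13.75 pos [599.4   2.1 241.6] rot [ 3.1415 -0.      3.0018] F [-0.1 -0.4 -0. ] open 0.586
turn [ 0.0001 -0.     -0.0072] shift [-0.0008  0.0004 -0.0004]
```

View pics/cs12.png

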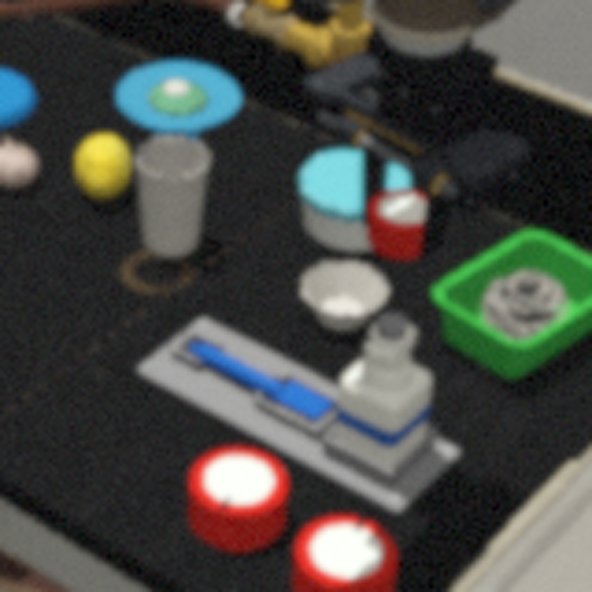

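View pics/w12.png

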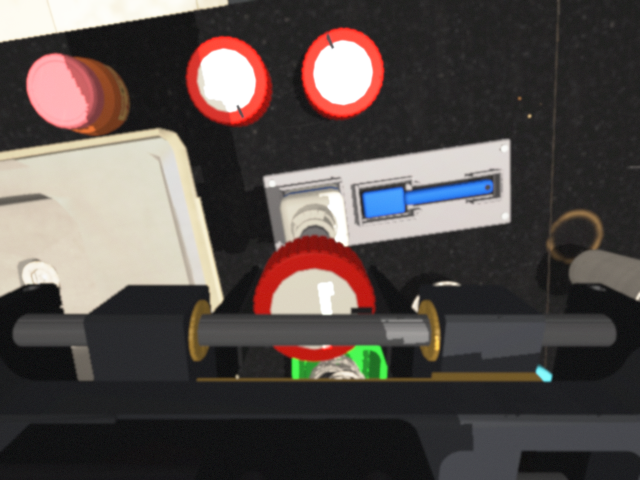

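The cap is off and held upright over the bare neck, the brush is still in its bay, and the tumbler, bowl and pot haven't moved. Handing in.

```bash
python3 -c "
from cell import env
print(env.job_done()); s=env.state(); print(s['t'],s['eef_pos'],s['opening'])"
```

```text
the job is handed in; nothing more can be done
None
the job is handed in; nothing more can be done
```

I carried out the whole task and handed it in at about 13.8 s of the 48 s. The hand-in gives no verdict, so the results below are from my own checks.

- **Brush:** It lies released in the caddy's compartment with its head at the bottle end. Its top surface measured 22–23 mm all along, so it is flat on the 6 mm floor. It is about 1–2 mm off the bay's centre.
- **Cap:** I gripped it centred (opening 55.9 mm), pushed it down about 6.5 mm at roughly 9 N, and turned it 81° counterclockwise while it was down. Its mark kept its place relative to the gripper, so it did not slip. I then lifted it straight up.
- **Final pose:** The cap is held upright and still, its underside about 98 mm above the bottle mouth and within about 1–2 mm of its axis. The opening reads 0.586, as it did when gripped.
- **Other things:** The tumbler, orange pot and steel bowl look untouched in the last pictures; I did not measure their positions again.

**Disagreements:** The camera views differed by 2–4 mm on the caddy's position along its length, so I set the brush's fit from the wrist camera. One triangulated plate corner gave a height of −16 mm, and I discarded it. The spring force suggested 5.1 mm of push where the arm's pose gave 5.9 mm, so I pushed 1 mm further before turning.

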